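# Release the hidden service hatch in the artificial rock

### The job

Open the service hatch in the artificial rock by feel, as the fitters do: touch a fingertip lightly on the steel frame bar along the hatch's near edge, at the left-hand end (robot's left), and run it along the bar to the right until it finds the finger notch, then press down on the spring paddle inside the notch until the hatch springs ajar. Then draw the hand clear, leaving the hatch just as it popped up (do not pry or lift it) and the tin, brush, spatula and cup where they are.

Things in the scene. Friction and masses are not known exactly. Their poses are not given: they have to be found in the camera images.
- rock: The artificial rock, about 430 x 580 mm; origin on the bench right under bar_mid. Its flat hatch, in a painted steel frame, faces up. In front of the frame bar its stones lie at least 34 mm below the bar's top; at both ends of the bar side stones stand up to 16 mm above it. x points from the robot's side to the hatch, y to the robot's left (turned by up to 17 degrees)
- bar_mid (a point): Middle of the top face of the level frame bar, 120 mm above the bench. x across the bar to the hatch, y along it to the robot's left, z up. The bar is 36 mm wide (x -18 to +18 mm) and shows from y = -132 to +132 mm. The notch, 56 mm long, cut through the bar's whole width and open to the front, has its middle anywhere from y = -85 to +25 mm: not listed, it must be felt or seen
- catch (a joint): Turn of the level spring paddle in the notch, rad: 0 at rest, top 14 mm below the bar's top, 51 mm along y, x -16 to over +18 mm of bar_mid; stop at 0.22. Pivot 60 mm behind bar_mid (+x): a tip on the bar's middle line pushes it down 5 to 6 mm per 0.1 rad, 2 N at first, 4 to 5 N before the stop. The hatch is freed at 0.13; the paddle springs back. Shut fingertips up to 36 mm across fit at x < 20 mm
- hatch (a joint): Opening of the hatch, rad: near 0 latched; when freed, springs lift its near edge to about 0.14 rad (28 mm) and hold it there. 0.7 kg, hinged on its far side
- hatch_edge (a point): Middle of the hatch's near top edge, 24 mm behind the middle line of the bar and level with its top when shut. Hatch 200 mm deep (x), 268 mm wide (y), with a sculpted stone skin up to 13 mm high that begins 17 mm behind this edge
- tin_mid (a point): Centre of an upright paint tin, 72 mm across, 85 mm tall, on the bench in front of the rock, to the left. Leave alone
- brush_grip (a point): Handle of a paint brush lying on the bench in front of the rock, to the right. Leave alone
- spatula_grip (a point): Handle of a spatula lying on the bench to the right of the rock. Leave alone
- cup_mid (a point): Centre of an upright plain pale cup, 72 mm across, 90 mm tall, on the bench to the left of the rock. Leave alone

How it is judged:
By the outcome, as a careful person would: the job done as asked, in the order asked, and still so for the second after the job is handed in, with the robot touching nothing.
It also fails if it takes over 58 s, if anything falls off the work surface, if the arm or the gripper's body presses on something with over 40 N, if the wrist force passes 120 N, or if a joint passes its speed limit or range.

### The arm

A 7-joint arm with a two-finger parallel gripper is mounted at the origin on the work surface. World frame = base frame: x ahead of the robot, y to its left, z up, the work surface at z = 0. Lengths are in m, angles in rad, forces in N, time in s.
With the tool pointing down it reaches from about 0.35 to 0.9 m from the base axis. Payload 19.9 kg.
Tool frame: the origin (TCP) lies at the very end of the fingers, on their centre line; the grasp point (between the pads) lies manip.grasp_offset behind it (manip.grasp_offset is the distance from the TCP to the grasp point, in m); z points along the fingers, y is the line along which they close (so a half turn about z gives the same grasp; the last joint's range is limited). The gripper opens to 94 mm and grips with 3 to 60 N. Pads are 16 mm wide; open, the fingers measure 119 mm over their backs; the gripper's body (75 mm by 177 mm) begins 78 mm behind the grasp point.
Start: joints at [1.181, 0.417, -0.01, 1.614, 0.005, 1.111, -0.053], TCP at [0.213, -0.588, 0.205] pointing down, gripper open.
Joint ranges: [-2.81, 2.81], [-0.39, 2.02], [-1.27, 1.25], [0.06, 2.57], [-1.19, 4.33], [0.19, 2], [-2.82, 2.82]. Speed limits (rad/s): [1.89, 1.89, 2.39, 2.39, 3.01, 3.01, 3.01].

### API

Orientations are given as [roll, pitch, yaw] about the fixed x, y, z axes, in that order (R = Rz(yaw) Ry(pitch) Rx(roll)).
In Python, from bench import manip gives the robot as it stands. The module is installed in compiled form; this text tells all that it offers.
- The arm moves only by the shell command python3 -m jog 'ROWS' [OPENING] [FORCE]. ROWS is JSON, a list that holds one entry, the list of rows, each a list of 6 numbers: the shift along the tool's x, y, z normalised to -1 to 1, where 1 is 0.25 m, then the turn, a rotation vector about the tool's x, y, z normalised to -1 to 1, where 1 is 180 degrees. In form: [[[x, y, z, rx, ry, rz], ...]]. A call has 1 to 20 rows; each row is the pose to reach, as a shift and turn from the pose commanded when the call began, along the tool's axes at that moment, turning the shorter way round; what a row does not reach only later rows make up. A row lasts 1/8 s, in which the tool goes at most 62.5 mm and 10.7 degrees, less where a joint would pass 70% of its speed; a pose out of reach is approached as far as the arm can. A call with a number of a shift or a turn outside -1 to 1 is refused whole. A call with a gripper value outside its range is refused whole. OPENING is the opening, from -1 (shut) to 1 (fully open), set as the call begins (- or left out, the last holds). The fingers move at their own pace and stop on an object; FORCE is the grip in N (left out, the last holds). Time passes only in rows, so rows that repeat a pose let the fingers close. It gives the time, the measured TCP pose, the force, the opening and the grip force at its end, in the units of the state.
- manip.observe(): the state, without advancing time (a new reading comes with each control period).
- manip.camera(name): name is "scene" or "top" or "wrist"; returns the picture (420x560x3 uint8, blue, green, red); there is no depth.
- manip.get_calibration(name): a dict with "camera_matrix" (3x3 intrinsics, pixels), "extrinsics" (4x4, takes a point from camera to world coordinates). Camera axes: x right, y up, looking along -z (the intrinsics and any distortion apply to the point x, -y, -z); pixel columns grow to the right and rows downward; lengths in m; the calibration is good to about 2 mm. A picture is of the moment at which its call begins: read the wrist's pose just before it. get_calibration takes no time and is no camera call; for the wrist camera it gives the pose at the moment of the call.
- manip.sign_off(): hands the job in; it is judged then, once.
Trained networks look in the newest picture that a camera, given by its name, has taken for a name from the list of things; names that differ only in an ending like _2 or _b are one class to them, and where a whole thing is asked for, a point or a joint stands for the part that bears it (a point fixed in the world has none). Each returns a list of dicts, best first, with "p" (0 to 1); they miss things now and then, are a little off and sometimes report something else, mostly with a low value. They report only what shows in the picture. A call takes as long as a camera call.
- manip.regions_of(camera, label): "mask" (420x560 bool, what is visible of it) and "pixel" ([column, row] in pixels, amid what is visible of it).
The state is a dict: "time_s": time; "joint_positions": joint angles; "joint_vel": joint speeds; "effort": joint torques, N m; "tcp_pos": TCP position; "tool_rot": TCP orientation; "contact_force": force on the tool from outside, world axes, zero at the start; "moment": the same for the moment, N m; "gripper_width": finger opening in m; "finger_force": force on a finger pad.
Only numpy, scipy, OpenCV 4.12 (cv2) and the standard library are available. Lean on these libraries where they do the work, as an engineer would, in place of code of your own. Each camera call takes 0.05 s, during which the arm holds its last target. There are 200 camera calls.

## Working session

There is one attempt and no reset: what is moved stays moved. The work goes in short steps, Python scripts to look and compute and a shell command to move; the robot and the scene stay as the last step left them, time stands still between calls to the robot, and variables do not carry over. Pictures are saved under pics/ and viewed, at most 10 in all, crops included, and the job is handed in when it is done.

```bash
mkdir -p pics
cat > h.py <<'E'
import numpy as np, cv2
from bench import manip
def ray(cam,px):
    c=manip.get_calibration(cam);K=np.array(c["camera_matrix"]);T=np.array(c["extrinsics"])
    d=np.linalg.inv(K)@[px[0],px[1],1]; d=T[:3,:3]@[d[0],-d[1],-d[2]]
    return T[:3,3],d
def at(cam,px,z):
    o,d=ray(cam,px); return o+d*(z-o[2])/d[2]
def proj(cam,P):
    c=manip.get_calibration(cam);K=np.array(c["camera_matrix"]);T=np.array(c["extrinsics"])
    q=T[:3,:3].T@(np.array(P)-T[:3,3]); q=K@[q[0],-q[1],-q[2]]; return q[:2]/q[2]
E
python3 - <<'E'
from h import *
s=manip.observe();print(s, manip.grasp_offset)
for c in("top","scene"):
    im=manip.camera(c);cv2.imwrite(f"pics/{c}0.png",im)
    k=manip.get_calibration(c);print(c,k)
    for l in("rock","bar_mid","catch","hatch","hatch_edge","tin_mid","cup_mid"):
        try:
            for r in manip.regions_of(c,l)[:2]:
                print(l,round(r["p"],2),r["pixel"],r["mask"].sum())
        except Exception as e: print(l,e)
E
```

```text
{'time_s': 0.0, 'joint_positions': array([ 1.18150421,  0.41796416, -0.01029152,  1.6141699 ,  0.00472116,
        1.1107071 , -0.05297398]), 'joint_vel': array([ 0.00134706, -0.00181166,  0.00087683, -0.00038608, -0.00090174,
       -0.00096795, -0.00076137]), 'effort': array([ 5.61214092e-04, -8.51257610e+01,  6.39065355e-01, -4.25973880e+01,
       -4.88062925e-02,  1.87510857e-02,  2.44913263e-04]), 'tcp_pos': array([ 0.21286034, -0.58723222,  0.20483327]), 'tool_rot': array([-3.14037251e+00,  1.15137291e-04,  3.47825348e-01]), 'contact_force': array([-0.49906999,  0.36329122, -0.75059896]), 'moment': array([ 0.02343849, -0.0073722 ,  0.03681239]), 'finger_force': 0.0, 'gripper_width': 0.09443214294874668} 0.0188
top {'camera_matrix': array([[447.20743688,   0.        , 283.25458744],
       [  0.        , 447.20743688, 208.30584544],
       [  0.        ,   0.        ,   1.        ]]), 'extrinsics': array([[ 0.02249716,  0.9940954 , -0.10615183,  0.42404284],
       [-0.99972228,  0.02162424, -0.00936727,  0.02436977],
       [-0.00701651,  0.10633308,  0.99430581,  1.37456832],
[... 283 characters left out ...]
512
cup_mid 0.65 [291.1, 253.9] 472
scene {'camera_matrix': array([[433.53709099,   0.        , 282.22267766],
       [  0.        , 433.53709099, 204.56149544],
       [  0.        ,   0.        ,   1.        ]]), 'extrinsics': array([[-0.47763158, -0.72153741,  0.50125027,  1.22401527],
       [ 0.87853103, -0.38760135,  0.27919245,  0.38688822],
       [-0.00716252,  0.57371505,  0.81902365,  1.15031766],
       [ 0.        ,  0.        ,  0.        ,  1.        ]])}
rock 0.95 [239.1, 236.6] 20774
bar_mid 0.86 [241.7, 235.4] 20896
catch 0.61 [257.2, 190.6] 102
hatch 0.89 [236.8, 223.0] 5824
hatch_edge 0.76 [235.8, 220.8] 5842
tin_mid 0.62 [300.9, 179.8] 528
cup_mid 0.77 [361.4, 240.0] 707
```

View pics/top0.png

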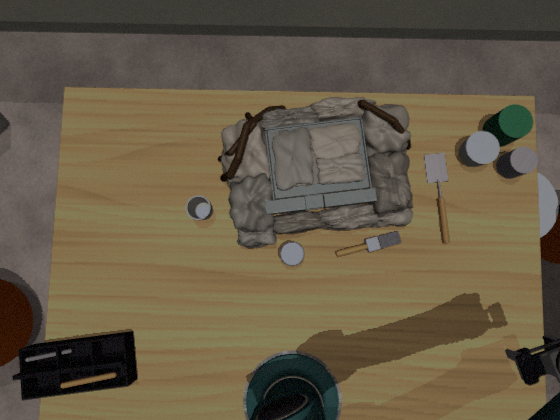

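View pics/scene0.png

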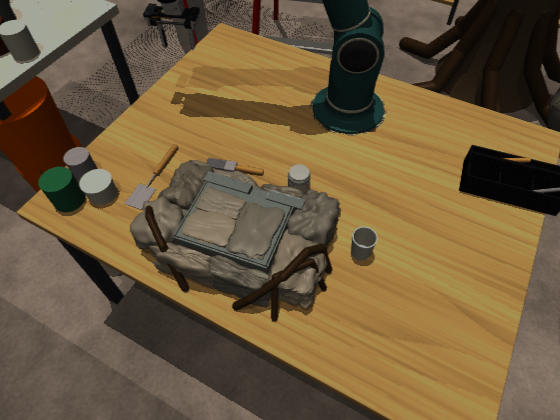

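The top view shows the bar running from about (265,207) to (376,196), with the paddle/notch near (314,202). The tin is at (291,254), the brush at (370,245) and the cup at (200,208). I'll zoom in on the bar.

Run:
```python
from h import *
im=cv2.imread("pics/top0.png")
cv2.imwrite("pics/crop.png",cv2.resize(im[175:225,255:390],None,fx=5.9,fy=5.9,interpolation=cv2.INTER_CUBIC))
r=manip.regions_of("top","catch")[0]["mask"];ys,xs=np.where(r);print(xs.min(),xs.max(),ys.min(),ys.max(),cv2.minAreaRect(np.c_[xs,ys].astype(np.float32)))
h=manip.regions_of("top","hatch")[0]["mask"].astype(np.uint8);ys,xs=np.where(h);b=cv2.boxPoints(cv2.minAreaRect(np.c_[xs,ys].astype(np.float32)));print(b)
for p in b: print(at("top",p,.12))
for p in((265,207),(376,196),(313.3,201.9)): print(p,at("top",p,.12))
```

```text
305 323 194 208 ((314.0461730957031, 200.8692626953125), (13.643819808959961, 17.736967086791992), 82.87498474121094)
[[266.30127 129.94756]
 [361.03546 118.28795]
 [369.5633  187.57683]
 [274.8291  199.23643]]
[0.78351105 0.09003656 0.12      ]
[ 0.82350311 -0.18189631  0.12      ]
[ 0.62231094 -0.20682164  0.12      ]
[0.58324926 0.06059075 0.12      ]
(265, 207) [0.56056606 0.08779597 0.12      ]
(376, 196) [ 0.59864014 -0.22502882  0.12      ]
(313.3, 201.9) [ 0.57801694 -0.04824374  0.12      ]
```

View pics/crop.png

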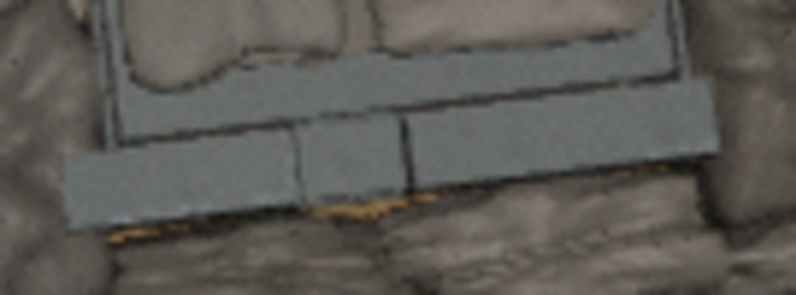

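The crop shows the bar's corners at about (65,158), (72,230), (712,80) and (718,152), and the notch at 298–407, all in crop pixels. That puts the notch slightly left of the bar's middle.

```bash
cat >> h.py <<'E'
c=lambda x,y:at("top",(255+(x+.5)/5.9-.5,175+(y+.5)/5.9-.5),.12)
Lm=(c(65,158)+c(72,230))/2; Rm=(c(712,80)+c(718,152))/2
M=(Lm+Rm)/2; uy=(Lm-Rm);L=np.linalg.norm(uy);uy/=L; ux=np.array([uy[1],-uy[0],0])
def rows(P,yaw):
    from scipy.spatial.transform import Rotation as R
    s=manip.observe();R0=R.from_euler("xyz",s["tool_rot"]);
    d=R0.inv().apply(np.array(P)-s["tcp_pos"])/.25
    r=(R0.inv()*R.from_euler("xyz",[np.pi,0,yaw])).as_rotvec()/np.pi
    return np.round(d,4),np.round(r,4)
def barpt(x,y,z): return M*[1,1,0]+ux*x+uy*y+np.array([0,0,.12+z])
E
python3 - <<'E'
from h import *
print(M,L,uy,ux,"yaw",np.arctan2(ux[1],ux[0]))
nl=(c(296,126)+c(303,205))/2;nr=(c(403,115)+c(410,193))/2
print([(p-M)@uy for p in(nl,nr)],[(c(x,y)-M)@uy for x,y in((115,145),(680,75))])
yaw=np.arctan2(ux[1],ux[0])
print(rows(barpt(0,.112,.06),yaw))
E
```

```text
[ 0.58149817 -0.06999408  0.12      ] 0.3119325553057534 [-0.14205985  0.98985807  0.        ] [0.98985807 0.14205985 0.        ] yaw 0.14254206330694563
[np.float64(0.04457456653209227), np.float64(-0.006956768536587288)] [np.float64(0.13110016771388874), np.float64(-0.14212400203074335)]
(array([ 2.1826, -1.8825,  0.1018]), array([-0.    ,  0.    ,  0.0653]))
```

```bash
python3 -m jog '[[[0.2,-0.2,0,0,0,0],[0.4,-0.4,0,0,0,0.03],[0.6,-0.6,0,0,0,0.065],[0.8,-0.75,0,0,0,0.065],[0.9,-0.85,0,0,0,0.065],[0.9,-0.85,0,0,0,0.065]]]' -1 10
python3 -c "
from h import *
print(rows(barpt(0,.107,.06),np.arctan2(ux[1],ux[0])))"
```

```text
time_s: 1.65
tcp_pos: [0.3541, -0.3077, 0.2058]
tool_rot: [3.142, -0.001, 0.15]
contact_force: [-0.3, -0.3, 0.3]
gripper_width: 0.0372
finger_force: 0.0
(array([ 1.044 , -1.2326,  0.1042]), array([ 0.    , -0.0003,  0.0023]))
```

```bash
python3 -m jog '[[[0.15,-0.18,0,0,0,0.0023],[0.3,-0.36,0,0,0,0.0023],[0.45,-0.54,0,0,0,0.0023],[0.6,-0.72,0,0,0,0.0023],[0.7,-0.84,0,0,0,0.0023],[0.8,-0.95,0,0,0,0.0023],[0.8,-0.95,0,0,0,0.0023],[0.8,-0.95,0,0,0,0.0023]]]'
python3 - <<'E'
from h import *
cv2.imwrite("pics/w1.png",manip.camera("wrist"))
print(rows(barpt(0,.107,.04),np.arctan2(ux[1],ux[0])))
k=manip.get_calibration("wrist");print(np.round(k["extrinsics"],3))
for y in(.132,.045,-.007,-.156): print(y,proj("wrist",barpt(0,y,0)))
E
```

```text
time_s: 2.65
tcp_pos: [0.5158, -0.0485, 0.2053]
tool_rot: [3.141, 0.001, 0.135]
contact_force: [-0.6, -0.6, 0.8]
gripper_width: 0.001
finger_force: 0.0
(array([ 0.246 , -0.3084,  0.1813]), array([ 0.0001,  0.0001, -0.0025]))
[[ 0.135  0.948  0.287  0.6  ]
 [-0.991  0.129  0.039 -0.037]
 [-0.    -0.29   0.957  0.385]
 [ 0.     0.     0.     1.   ]]
0.132 [164.86147596 148.74761117]
0.045 [262.92415491 148.0517338 ]
-0.007 [321.60160775 147.63534387]
-0.156 [490.00617613 146.4403028 ]
```

View pics/w1.png

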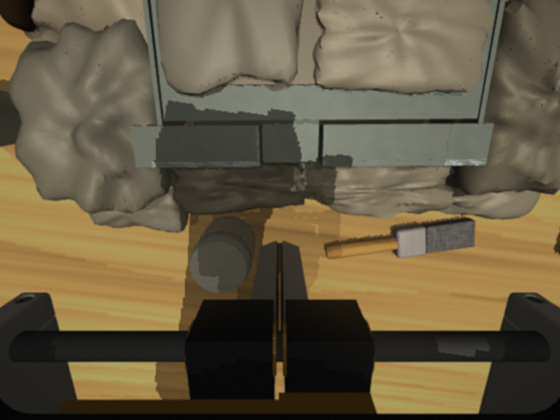

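The wrist view shows the bar level at rows 124–167, with ends at columns 133 and 493 and the notch at columns 262–321. That matches the top-view estimate to within about 2 mm. Next I go above the left end.

```bash
python3 -m jog '[[[0.12,-0.15,0.0,0,0,-0.0025],[0.254,-0.308,0.08,0,0,-0.0025],[0.254,-0.308,0.18,0,0,-0.0025],[0.254,-0.308,0.18,0,0,-0.0025],[0.254,-0.308,0.18,0,0,-0.0025]]]'
python3 - <<'E'
from h import *
s=manip.observe();print(s["contact_force"],(s["tcp_pos"]-M)@ux,(s["tcp_pos"]-M)@uy)
print(rows(barpt(.002,.107,.0),np.arctan2(ux[1],ux[0])))
E
```

```text
time_s: 3.32
tcp_pos: [0.5687, 0.0363, 0.1615]
tool_rot: [3.141, -0.001, 0.143]
contact_force: [-0.4, 0.3, 0.6]
gripper_width: 0.0003
finger_force: 0.0
[-0.44687174  0.29919985  0.55984256] 0.0024547377271987884 0.10702616474393714
(array([-0.0019,  0.    ,  0.1659]), array([ 0.0002, -0.0002,  0.    ]))
```

```bash
python3 -m jog '[[[0,0,0.08,0,0,0],[0,0,0.13,0,0,0],[0,0,0.146,0,0,0],[0,0,0.154,0,0,0],[0,0,0.158,0,0,0],[0,0,0.162,0,0,0],[0,0,0.162,0,0,0]]]'
```

```text
time_s: 4.2
tcp_pos: [0.5687, 0.0375, 0.1203]
tool_rot: [3.142, -0.0, 0.144]
contact_force: [-1.0, -0.5, 4.2]
gripper_width: 0.0003
finger_force: 2.1
```

```bash
python3 -m jog '[[[0,0.008,0,0,0,0],[0,0.02,0,0,0,0],[0,0.032,0,0,0,0],[0,0.044,0,0,0,0],[0,0.056,0,0,0,0],[0,0.068,0,0,0,0],[0,0.08,0,0,0,0]]]'
```

```text
time_s: 5.08
tcp_pos: [0.5718, 0.0182, 0.1203]
tool_rot: [-3.141, -0.001, 0.145]
contact_force: [-0.6, 4.0, 5.2]
gripper_width: 0.0004
finger_force: 2.9
```

```bash
python3 -m jog '[[[0,0.014,0,0,0,0],[0,0.028,0,0,0,0],[0,0.042,0,0,0,0],[0,0.056,0,0,0,0],[0,0.07,0,0,0,0],[0,0.084,0,0,0,0],[0,0.098,0,0,0,0],[0,0.112,0,0,0,0],[0,0.126,0,0,0,0],[0,0.14,0,0,0,0],[0,0.154,0,0,0,0]]]'
```

```text
time_s: 6.45
tcp_pos: [0.5773, -0.0199, 0.1203]
tool_rot: [-3.141, -0.001, 0.145]
contact_force: [0.1, 4.1, 6.4]
gripper_width: 0.0007
finger_force: 2.9
```

```bash
for i in 1; do python3 -m jog '[[[0,0.014,0,0,0,0],[0,0.028,0,0,0,0],[0,0.042,0,0,0,0],[0,0.052,0,0,0,0]]]'; done; python3 -m jog '[[[0,0.01,0,0,0,0],[0,0.02,0,0,0,0]]]'
```

```text
time_s: 6.95
tcp_pos: [0.5787, -0.0338, 0.1198]
tool_rot: [3.142, 0.0, 0.144]
contact_force: [0.4, -0.2, 0.2]
gripper_width: 0.0003
finger_force: 0.0
time_s: 7.2
tcp_pos: [0.5795, -0.0383, 0.1199]
tool_rot: [-3.142, 0.0, 0.144]
contact_force: [-0.2, -0.3, -0.4]
gripper_width: 0.0007
finger_force: 0.0
```

The notch has been felt: the force fell to zero at about the expected spot. I'll centre in it and go down to the paddle.

```bash
python3 -m jog '[[[0,0.02,0,0,0,0],[0,0.04,0,0,0,0],[0,0.05,0,0,0,0],[0,0.05,0.02,0,0,0],[0,0.05,0.04,0,0,0],[0,0.05,0.052,0,0,0],[0,0.05,0.06,0,0,0],[0,0.05,0.066,0,0,0],[0,0.05,0.066,0,0,0]]]'
```

```text
time_s: 8.32
tcp_pos: [0.5813, -0.0505, 0.1034]
tool_rot: [-3.141, 0.0, 0.144]
contact_force: [-0.9, -0.2, 2.0]
gripper_width: 0.0008
finger_force: 0.9
```

Contact with the paddle (about 2 N at 16.5 mm down). Pressing on gently.

```bash
python3 -m jog '[[[0,0,0.006,0,0,0],[0,0,0.012,0,0,0],[0,0,0.018,0,0,0],[0,0,0.022,0,0,0],[0,0,0.026,0,0,0],[0,0,0.028,0,0,0],[0,0,0.028,0,0,0]]]'
python3 - <<'E'
from h import *
im=manip.camera("wrist");cv2.imwrite("pics/w2.png",im)
E
```

```text
time_s: 9.2
tcp_pos: [0.581, -0.0507, 0.0963]
tool_rot: [-3.142, 0.001, 0.144]
contact_force: [-6.3, -1.6, 5.5]
gripper_width: 0.001
finger_force: 2.9
```

View pics/w2.png

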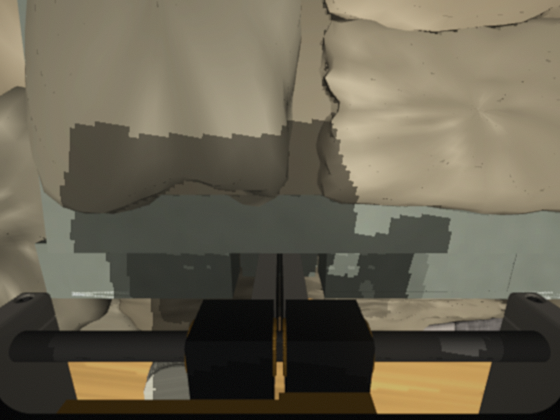

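The hatch edge now stands up over the bar (edge at row 253) and leans lightly on the finger (Fx −6 N). I'll ease forward through the notch's open front, then go up so I don't lift it.

```bash
python3 -m jog '[[[-0.01,0,0,0,0,0],[-0.02,0,0,0,0,0],[-0.03,0,0,0,0,0],[-0.04,0,0,0,0,0],[-0.04,0,0,0,0,0]]]'
python3 - <<'E'
from h import *
im=manip.camera("scene");cv2.imwrite("pics/s2.png",cv2.resize(im[140:320,120:390],None,fx=2.9,fy=2.9,interpolation=cv2.INTER_CUBIC))
E
```

```text
time_s: 9.88
tcp_pos: [0.5712, -0.0521, 0.0964]
tool_rot: [-3.142, 0.0, 0.144]
contact_force: [-0.3, -0.5, 2.4]
gripper_width: 0.0004
finger_force: 1.2
```

View pics/s2.png

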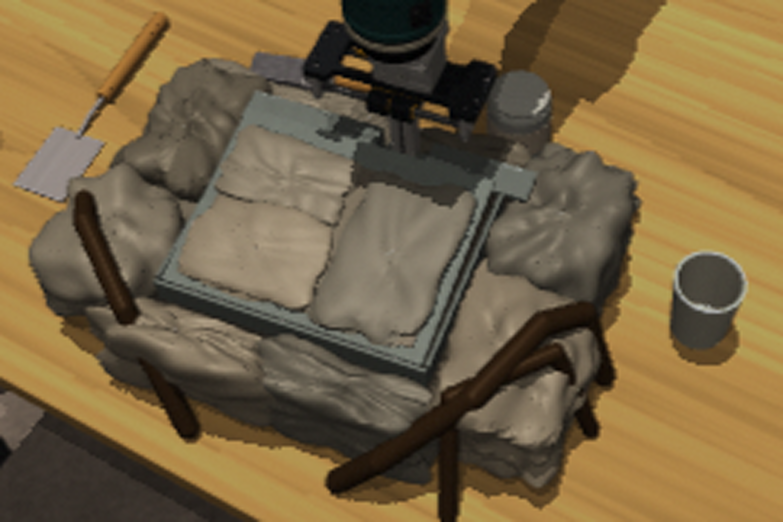

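The scene view shows the hatch raised, with its near edge over the bar, and the tin and cup undisturbed. Drawing clear forward and up.

```bash
python3 -m jog '[[[-0.02,0,-0.006,0,0,0],[-0.035,0,-0.02,0,0,0],[-0.045,0,-0.06,0,0,0],[-0.06,0,-0.12,0,0,0],[-0.08,0,-0.22,0,0,0],[-0.15,0.0,-0.36,0,0,0],[-0.3,0,-0.46,0,0,0],[-0.45,0,-0.52,0,0,0],[-0.55,0,-0.56,0,0,0],[-0.55,0,-0.56,0,0,0],[-0.55,0,-0.56,0,0,0],[-0.55,0,-0.56,0,0,0]]]'
python3 - <<'E'
from h import *
print(manip.observe()["contact_force"])
im=manip.camera("wrist");cv2.imwrite("pics/w3.png",im)
manip.camera("top")
for l in("tin_mid","cup_mid","brush_grip","spatula_grip"):
    print(l,[(round(r["p"],2),r["pixel"]) for r in manip.regions_of("top",l)[:2]])
E
```

```text
time_s: 11.42
tcp_pos: [0.4357, -0.0715, 0.2362]
tool_rot: [-3.141, 0.0, 0.145]
contact_force: [-0.3, -0.2, -0.2]
gripper_width: 0.0005
finger_force: 0.0
[-0.26484256 -0.19831861 -0.21378892]
tin_mid [(0.69, [287.8, 253.1])]
cup_mid [(0.97, [198.3, 206.1])]
brush_grip [(0.59, [390.3, 243.3]), (0.22, [199.0, 206.6])]
spatula_grip [(0.75, [441.8, 177.9])]
```

View pics/w3.png

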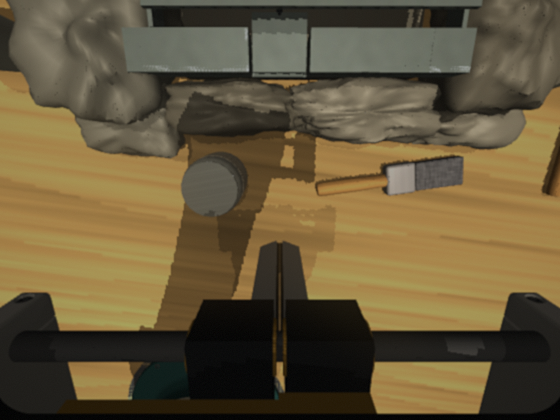

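The wrist view shows a dark gap behind the bar (rows 8–25), so the hatch stands ajar. The tin and brush are in place, and nothing is touching the robot.

```bash
python3 -c "
from bench import manip
print(manip.sign_off())"
```

```text
the job is handed in; nothing more can be done
None
```

The hatch popped ajar after I ran the fingertip along the bar from its left end, felt the notch and pressed the paddle; the hand is clear, the tin, brush, spatula and cup show no sign of having moved, and the job is handed in at about 12 s.

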